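Stack one parts bin on the other over the transfer stand

ROBOT

A 7-joint arm with a two-finger parallel gripper is mounted at the origin on the work surface; the furniture and walls round the work are solid. World frame = base frame: x ahead of the robot, y to its left, z up, the work surface at z = 0. Lengths are in m, angles in rad, forces in N, time in s.
With the tool pointing down it reaches from about 0.4 to 0.85 m from the base axis. Payload 10.4 kg.
Tool frame: the origin (TCP) lies at the centre of the arm's flange, where the gripper is bolted on; the fingertips stand 173 mm ahead of it and the grasp point (between the pads) lies 155 mm ahead of it; z points along the fingers, y is the line along which they close (so a half turn about z gives the same grasp; the last joint's range is limited). The gripper opens to 85 mm and grips with 20 to 120 N. Pads are 22 mm wide; open, the fingers measure 114 mm over their backs; the gripper's body (76 mm by 85 mm) begins 54 mm behind the grasp point. The pads swing forward as they close: fully open they stand 13 mm farther back than shut.
Start: joints at [1.167, 0.332, -0.065, 1.46, 0.022, 1.35, -0.088], TCP at [0.232, -0.58, 0.405] pointing down, gripper open.
Joint ranges: [-2.6, 2.6], [-0.5, 2.12], [-1.47, 1.34], [0.16, 2.42], [-1.27, 4.41], [0.06, 2.06], [-2.6, 2.6]. Speed limits (rad/s): [2.22, 2.22, 2.79, 2.79, 3.14, 3.14, 3.14].

INTERFACE

Orientations are given as a unit quaternion [x, y, z, w].
In Python, from workcell import manip, viewer, finder gives the robot as it stands.
- The arm moves only by the tool arm_command, never from a script. Its argument "plan" is a list of rows, each an object with "dp": the shift along the tool's x, y, z in mm, a list of three; "spin": the turn about the tool's z in rad. A call has 1 to 5 rows; each row shifts and turns the commanded pose from where the row before left it, along the tool's axes as they then stand; what a row does not reach is not made up. A row lasts 1/10 s, in which the tool goes at most 50 mm and 8.59 degrees, less where a joint would pass 70% of its speed; a pose out of reach is approached as far as the arm can. A call is refused whole if a number of a shift passes 50 or a number of a turn 0.15, either way. A call with a gripper value outside its range is refused whole. "grip" is the closure, from -1 (fully open) to 1 (shut), set as the call begins (left out, the last holds). The fingers move at their own pace and stop on an object; "newtons" is the grip in N (left out, the last holds). Time passes only in rows, so rows that do not move let the fingers close. It gives the time, the measured TCP pose, the force, the opening and the grip force at its end, in the units of the state.
- manip.get_obs(): the state, without advancing time (a new reading comes with each control period).
- viewer.camera(name): name is "side" or "top"; returns the picture (400x640x3 uint8, blue, green, red); there is no depth.
- viewer.camera_params(name): a dict with "vertical_fov" (degrees; the focal length in pixels is half the picture's height over the tangent of half this angle, whatever the lens; pixels are square), "cx", "cy" (the principal point, pixels), "k1" (the pictures are not rectified: a ray, as slopes to the right and down, at radius r is drawn at 1 + k1 r^2 times it, then the intrinsics apply), "R" (3x3) and "t" (3): a world point X has camera coordinates R X + t. Camera axes: x right, y down, z forward; pixel columns grow to the right and rows downward; lengths in m; the calibration is good to about 2 mm. A picture is of the moment at which its call begins. camera_params takes no time and is no camera call.
- manip.hand_in(): hands the job in; it is judged then, once.
Trained networks look in the newest picture that a camera, given by its name, has taken for a name from the list of things; names that differ only in an ending like _2 or _b are one class to them, and where a whole thing is asked for, a point or a joint stands for the part that bears it (a point fixed in the world has none). Each returns a list of dicts, best first, with "score" (0 to 1); they miss things now and then, are a little off and sometimes report something else, mostly with a low value. They report only what shows in the picture. A call takes as long as a camera call.
- finder.find_in(camera, thing): "position" ([x, y, z] in m, in world coordinates, good to about 4 mm: the middle of the surface that is visible of it).
The state is a dict: "clock": time; "joint_pos": joint angles; "joint_velocities": joint speeds; "tau": joint torques, N m; "position": TCP position; "ee_rot": TCP orientation; "ft_force": force on the tool from outside, world axes, zero at the start; "torque": the same for the moment, N m; "grip_width": opening from 0.0 (shut) to 1.0 (fully open); "grasp_force": force on a finger pad.
Only numpy, scipy, OpenCV 4.12 (cv2) and the standard library are available. Lean on these libraries where they do the work, as an engineer would, in place of code of your own. Each camera call takes 0.05 s, during which the arm holds its last target. There are 200 camera calls.

TASK

First slide the open-topped bin holding the two bolts into the bay of the transfer stand, fully home past its side catches. Then push the peg to turn the turntable with the other bin half a turn, to its end stop, and slide that bin straight across fully onto the docked one so that it stands stacked on the rails, not sunk into the slots between them. Last, slide the keeper bolt fully shut behind it, keeping both bins upright with their contents in them, the docked bin home, and leaving everything else on the bench alone.

Things in the scene. Friction and masses are not known exactly. Their poses are not given: they have to be found in the camera images.
- stand: Fixed transfer stand. Origin on the turntable's vertical axis at bench level; z up, x from the turntable to the bay (the sliding direction), y left of x. Bay fences: plywood, 34 mm high, inner faces y = +-51.7 mm from x = 87 to 165, a little wider to 187; the mouth flares from y = +-54 at x = 210 to +-77 at x = 253. Highest fixed part: bolt guide, 101 mm, at x = 81, y = -59 to -93.
- bay_home (a point): Point of the stand at (137, 0, 0) mm: where the lower bin's origin is when fully home, axes parallel to the stand's, its low -x end on two stops 36 mm high at x = 87. At x = 198 a sprung round catch 33 mm high intrudes from each side to y = +-47; the bin pushes these smooth balls apart as it enters (about 8 N in all), then they close behind its outer end and hold it.
- turntable (a joint): Angle 0 to 3.14 rad, growing clockwise from above, hard stops at both ends, friction 0.1 N m, stays put. Starts at 0 (bin the nesting way round); at 3.14 the bin is the stacking way round. Disc radius 82 mm, top 56 mm up. Two fences 84 long, 30 high, inner faces 50.5 mm either side of the axis, open-ended, hold the bin; they lie along the stand's x at 0 and 3.14.
- peg_top (a point): Centre of the top of the turntable's upright steel turning peg: 12 mm thick, 52 mm tall, top 108 mm above the bench, 74.5 mm from the axis, outside one fence. In the stand's frame it is at (0, -74.5) mm at joint 0, passes (-74.5, 0) and ends at (0, 74.5) at 3.14.
- bolt (a joint): Keeper bolt travel in m: 0 open (starts at 0 to 0.006), 0.030 fully shut; slides along the stand's +y, friction 1.5 N, stays put. Steel bar 8 mm wide at the stand's x = 81 mm, 90 to 100 mm above the bench; its tip is at y = -55 mm open, -25 mm shut. Shut, it stands 6 mm behind the stacked upper bin.
- bolt_knob (a point): Centre of the top of the bolt's upright round knob: 14 mm thick, 24 mm tall, top 133 mm above the bench; at (81, -80) mm in the stand's frame when open, (81, -50) when shut. Push its side.
- lower_bin: Loose grey bin on the bench off the bay's mouth, 100 x 100 x 62 mm, 4 mm walls, 0.35 kg, holds two bolts. Origin: centre of underside. +x end wall 62 mm high (outer end: push here), -x end 34 mm (enters first). Rails along x, tops at 54 mm: y = 20 to 34 mm (6 mm ridge on its outer edge) and y = -46 to -32; open slots beside them. Side walls 62 mm high.
- upper_bin: Loose grey bin on the turntable, 92 x 98 x 64 mm, 0.3 kg, holds a black block. Origin: under its centre, level with the undersides of its two runners (87 long, 7 thick, 20 deep, at y = 40 and -26 mm); walls 20 to 64 mm up. x along the fences, parallel to the stand's x at joint 0. Stacked: x opposite to the lower bin's, origin 54 mm straight above its origin; nested (wrong): about 40.
- black_block: Black adapter block 41 x 56 x 48 mm in the upper bin, loose. Origin: centre of its underside.
- m10_0: Bolt, 17 x 20 x 40 mm, loose in the lower bin. Origin: underside of its head.
- m10_1: Bolt, 17 x 20 x 40 mm, loose in the lower bin. Origin: underside of its head.
- sanding_block: Bystander: sanding block 68 x 110 x 30 mm at the front right. Origin: centre of its underside.
- varnish_jar: Bystander: jar 74 x 84 x 113 mm, left. Origin: centre of its underside.
- paint_tin: Bystander: tin 77 mm wide, 78 mm high, far left. Origin: centre of its underside.
- tape: Bystander: roll of tape 82 mm wide, 24 mm high, lying flat. Origin: centre of its underside.

How it is judged:
By the outcome, as a careful person would: the job done as asked, in the order asked, and still so for the second after the job is handed in, with the robot touching nothing.
It also fails if it takes over 72 s, if anything falls off the work surface, if the arm or the gripper's body presses on something with over 40 N, if the wrist force passes 120 N, or if a joint passes its speed limit or range.

## Working session

There is one attempt and no reset: what is moved stays moved. The work goes in short steps, Python scripts to look and compute and a tool call to move; the robot and the scene stay as the last step left them, time stands still between calls to the robot, and variables do not carry over. Pictures are saved under pics/ and viewed, at most 10 in all, crops included, and the job is handed in when it is done.

Besides the shell and the picture viewer there is one more tool, called as a command line: name --argument value ..., lists and objects as JSON in quotes. arm_command: Moves the arm, as the interface text tells. Its arguments: {"type":"object","properties":{"plan":{"type":"array","items":{"type":"object","properties":{"dp":{"type":"array","items":{"type":"number"}},"spin":{"type":"number"}}}},"grip":{"type":"number"},"newtons":{"type":"number"}},"required":["plan"]}

```bash
ls; mkdir -p pics; python3 - <<'E'
from workcell import manip, viewer, finder
import cv2
o=manip.get_obs()
print({k:(v if not hasattr(v,'tolist') else [round(float(x),4) for x in v]) for k,v in o.items() if k in('clock','position','ee_rot','ft_force','grip_width')})
for c in ('top','side'):
    cv2.imwrite(f'pics/{c}0.png',viewer.camera(c))
    p=viewer.camera_params(c);print(c,p)
    for t in ('stand','turntable','peg_top','bolt_knob','bolt','lower_bin','upper_bin','black_block','m10_0','sanding_block','varnish_jar','paint_tin','tape'):
        r=finder.find_in(c,t)
        print(t,[([round(float(v),3) for v in d['position']],round(d['score'],2)) for d in r[:2]])
E
```

```text
pics
{'clock': 0.0, 'position': [0.2323, -0.5801, 0.4039], 'ee_rot': [0.9819, 0.1893, -0.0002, -0.0007], 'ft_force': [-0.1149, 0.2126, 0.2167], 'grip_width': 0.9976658681787655}
top {'vertical_fov': 43.20718013529902, 'cx': 315.26216132299146, 'cy': 192.97048056304004, 'k1': -0.05207202602151912, 'R': array([[-1.59199972e-02, -9.99869428e-01, -2.77146172e-03],
       [-9.79828700e-01,  1.61530138e-02, -1.99185336e-01],
       [ 1.99204095e-01, -4.55472255e-04, -9.79957918e-01]]), 't': array([-0.02547805,  0.44396499,  1.4248206 ])}
stand [([0.507, 0.07, 0.056], 0.68), ([0.655, 0.201, 0.073], 0.38)]
turntable [([0.518, 0.096, 0.055], 0.64)]
peg_top [([0.519, 0.097, 0.056], 0.75)]
bolt_knob [([0.541, 0.123, 0.127], 0.61)]
bolt [([0.452, 0.08, 0.103], 0.37)]
lower_bin [([0.426, -0.152, 0.033], 0.93), ([0.563, 0.128, 0.083], 0.66)]
upper_bin [([0.561, 0.13, 0.085], 0.98)]
black_block [([0.541, 0.125, 0.123], 0.88)]
m10_0 [([0.455, 0.08, 0.1], 0.23)]
sanding_block [([0.233, -0.339, 0.033], 0.84)]
varnish_jar [([0.377, 0.228, 0.048], 0.74)]
paint_tin [([0.656, 0.199, 0.076], 0.62)]
tape [(
[... 157 characters left out ...]
ray([[ 0.99361475,  0.11236025,  0.0102427 ],
       [ 0.102166  , -0.85749978, -0.50423828],
       [-0.04787322,  0.50206504, -0.86350382]]), 't': array([-0.45747512, -0.02428397,  1.55503429])}
stand [([0.52, 0.068, 0.056], 0.76)]
turntable [([0.542, 0.082, 0.056], 0.83)]
peg_top [([0.55, 0.09, 0.053], 0.73)]
bolt_knob [([0.551, 0.116, 0.132], 0.64), ([0.455, 0.075, 0.108], 0.52)]
bolt [([0.452, 0.074, 0.112], 0.46)]
lower_bin [([0.42, -0.152, 0.031], 0.93)]
upper_bin [([0.56, 0.124, 0.101], 0.57)]
black_block [([0.55, 0.114, 0.131], 0.6)]
m10_0 []
sanding_block [([0.239, -0.348, 0.026], 0.69)]
varnish_jar []
paint_tin [([0.664, 0.184, 0.072], 0.64), ([0.515, 0.065, 0.053], 0.58)]
tape []
```

```bash
python3 - <<'E'
import cv2
im=cv2.imread('pics/top0.png'); cv2.imwrite('pics/topc.png',cv2.resize(im[70:370,170:470],None,fx=2,fy=2,interpolation=cv2.INTER_CUBIC))
im=cv2.imread('pics/side0.png'); cv2.imwrite('pics/sidec.png',cv2.resize(im[60:360,140:540],None,fx=2,fy=2,interpolation=cv2.INTER_CUBIC))
E
```

```text
(no output)
```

View pics/topc.png

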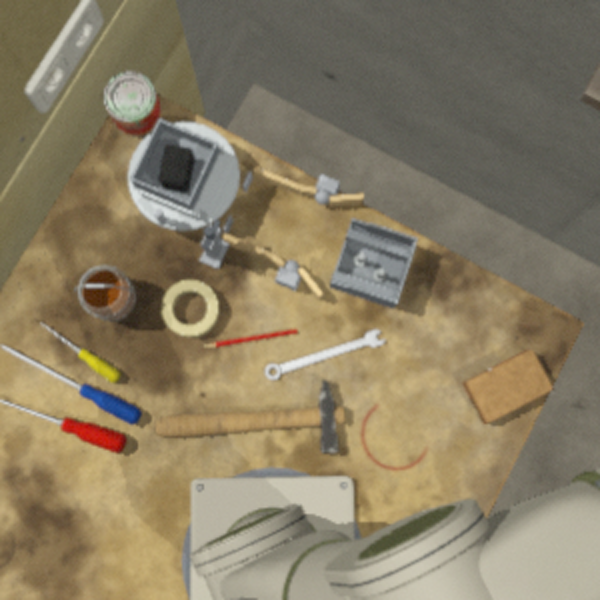

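View pics/sidec.png

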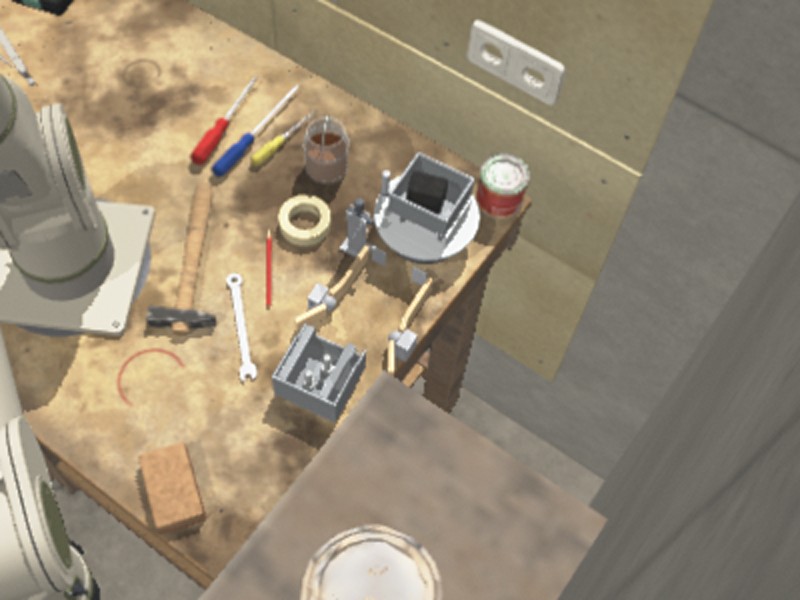

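The top view shows the turntable at about crop (185,175), the catch housings at (327,187) and (290,272), the lower bin at (373,262), and the knob and guide near (212,235). In the side view the peg top is near (386,175) and the knob top near (358,205). I'll zoom in once to get pixel positions for the fit.

```bash
python3 - <<'E'
import cv2,numpy as np
a=cv2.imread('pics/top0.png')[125:225,225:385]; b=cv2.imread('pics/side0.png')[125:275,265:405]
# top crop 160x100 x5 ; 
cv2.imwrite('pics/z1.png',cv2.resize(a,None,fx=5,fy=5,interpolation=cv2.INTER_CUBIC))
cv2.imwrite('pics/z2.png',cv2.resize(b,None,fx=4,fy=4,interpolation=cv2.INTER_CUBIC))
E
```

```text
(no output)
```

View pics/z1.png

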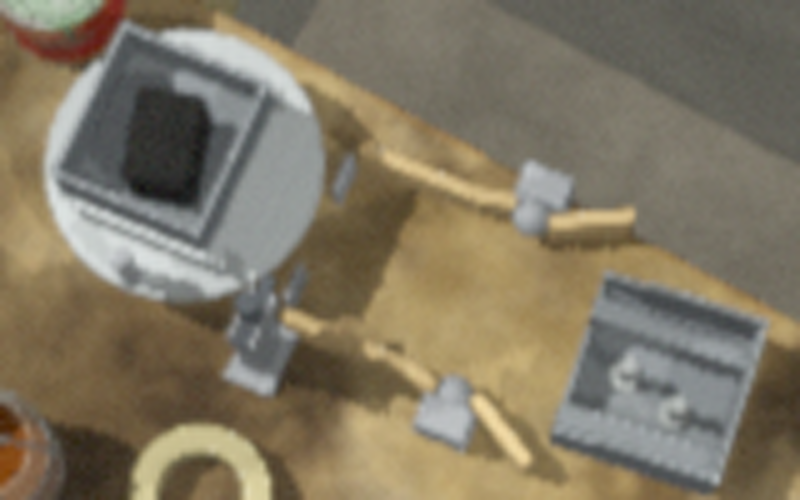

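View pics/z2.png

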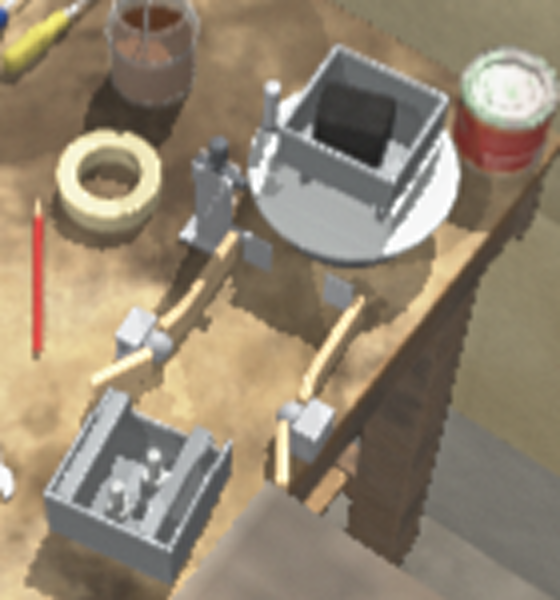

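The zooms show the stop plates at z1 (345,175) and (297,285), the catch balls at (530,218) and (455,388), and the lower bin rim corners at (605,272), (768,320), (715,487) and (553,437). In z2 the knob top is at (217,148) and the peg top at (272,90). Next I fit the poses.

```bash
cat > h.py <<'E'
import numpy as np, cv2
from scipy.optimize import least_squares
from workcell import manip, viewer, finder
def proj(c,X):
    p=viewer.camera_params(c);X=np.atleast_2d(X)@p['R'].T+p['t']
    s=X[:,:2]/X[:,2:];s=s*(1+p['k1']*(s**2).sum(1,keepdims=True))
    return s*200/np.tan(np.radians(p['vertical_fov']/2))+[p['cx'],p['cy']]
def w(pose,P):
    x,y,a=pose;P=np.atleast_2d(P)/1000.;c,s=np.cos(a),np.sin(a)
    return np.c_[x+c*P[:,0]-s*P[:,1],y+s*P[:,0]+c*P[:,1],P[:,2]]
def fit(obs,x0):
    f=lambda q:np.concatenate([(proj(c,w(q,P))-px).ravel() for c,P,px in obs])
    r=least_squares(f,x0,loss='soft_l1');return r.x,f(r.x).reshape(-1,2)
def T(u,v):return (225+u/5-.4,125+v/5-.4)
def S(u,v):return (265+u/4-.4,125+v/4-.4)
def obs():
    o=manip.get_obs();return o
def show():
    o=manip.get_obs();print('t',round(o['clock'],2),'p',np.round(o['position'],4),'q',np.round(o['ee_rot'],4),'F',np.round(o['ft_force'],1),'g',round(o['grip_width'],3))
E
python3 - <<'E'
from h import *
so=[('top',(0,0,56),T(185,164)),('top',(87,0,34),T(321,230)),('top',(198,0,33),T(492,303)),
('top',(198,47,33),T(530,218)),('top',(198,-47,33),T(455,388)),('side',(87,0,30),S(298,270)),('side',(198,0,33),S(224,377)),
('side',(81,-77,133),S(217,145)),('side',(0,-74.5,108),S(272,88))]
q,e=fit(so,[.52,.1,-1.9]);print('stand',q.round(4));print(e.round(1))
lo=[('top',P,T(*u)) for P,u in [((-50,50,62),(605,272)),((50,50,62),(768,320)),((50,-50,62),(715,487)),((-50,-50,62),(553,437))]]
lo+=[('side',P,S(*u)) for P,u in [((50,-50,62),(47,495)),((50,50,62),(165,545)),((-50,50,62),(230,445)),((-50,-50,62),(107,395))]]
l,e=fit(lo,[.43,-.15,-1.8]);print('low',l.round(4));print(e.round(1))
for c in('top','side'):
  for n,P in [('knob',(81,-77,133)),('peg',(0,-74.5,108))]: print(c,n,proj(c,w(q,P)))
E
```

```text
stand [ 0.5527  0.1222 -1.9952]
[[ 0.3 -0.8]
 [ 0.6 -0.8]
 [ 0.8 -0.8]
 [-0.5  2. ]
 [ 1.9 -3.4]
 [-0.6 -1. ]
 [-0.6 -0.8]
 [-0.6 -1. ]
 [-0.1 -0.4]]
low [ 0.4188 -0.1521 -1.9055]
[[ 0.1 -0.9]
 [ 0.5  0.1]
 [ 1.  -0.7]
 [-0.1 -1.5]
 [-2.2 -0.6]
 [ 0.2  1.3]
 [-0.5 -2.8]
 [-0.9 -3.9]]
top knob [[274.0268338  185.18503897]]
top peg [[248.85161154 175.11326426]]
side knob [[318.23973096 159.8306885 ]]
side peg [[332.45547984 146.17049834]]
```

```bash
cat >> h.py <<'E'
ST=np.array([.5527,.1222,-1.9952]); LO=np.array([.4188,-.1521,-1.9055])
from scipy.spatial.transform import Rotation as Ro
def go(pose,P,psi,tipz):
    "deltas (tool axes, mm) to put tool axis at pose-frame point P, tool y at angle psi, fingertips at tipz mm"
    o=manip.get_obs();R=Ro.from_quat(o['ee_rot']).as_matrix();show()
    t=w(pose,[*P,tipz+173])[0];d=(t-o['position'])*1000
    cur=np.arctan2(R[1,1],R[0,1]);a=(psi-cur+np.pi/2)%np.pi-np.pi/2   # half-turn symmetric
    c,s=np.cos(psi),np.sin(psi)
    if abs((cur+a-psi+np.pi)%(2*np.pi)-np.pi)>1:c,s=-c,-s
    print('target',t.round(4),'spin',round(-a,3),'dp now',(R.T@d).round(1),'dp after spin',np.round([-s*d[0]+c*d[1],c*d[0]+s*d[1],-d[2]],1))
    f=w(pose,[0,0,0])[0];dd=(o['position']-f)*1000;c,s=np.cos(pose[2]),np.sin(pose[2])
    print('tool now in frame',round(c*dd[0]+s*dd[1],1),round(-s*dd[0]+c*dd[1],1),'tip z',round(dd[2]-173,1))
E
python3 -c "
from h import *
go(LO,(48,-2),LO[2],110)"
```

```text
t 1.4 p [ 0.2323 -0.5802  0.4047] q [0.9819 0.1892 0.     0.    ] F [ 0.  -1.1 -0.1] g 1.0
target [ 0.4011 -0.1968  0.283 ] spin 0.715 dp now [ 299.3 -293.2  121.7] dp after spin [  33.5 -417.6  121.7]
tool now in frame 465.6 -35.5 tip z 231.7
```

arm_command --plan '[{"dp": [0, 0, 0], "spin": 0.143}, {"dp": [0, 0, 0], "spin": 0.143}, {"dp": [0, 0, 0], "spin": 0.143}, {"dp": [0, 0, 0], "spin": 0.143}, {"dp": [0, 0, 0], "spin": 0.143}]' --grip 0.4

```text
clock: 1.9
position: [0.2323, -0.5802, 0.4048]
ee_rot: [0.986, -0.169, 0.0, 0.0]
ft_force: [0.3, -0.1, 0.2]
grip_width: 0.302
grasp_force: 0.0
```

arm_command --plan '[{"dp": [3.4, -41.8, 8]}, {"dp": [3.4, -41.8, 8]}, {"dp": [3.4, -41.8, 8]}, {"dp": [3.4, -41.8, 8]}, {"dp": [3.4, -41.8, 8]}]'

```text
invalid input at $.plan[0]: expected keys dp, spin
```

arm_command --plan '[{"dp": [3.4, -41.8, 16]}, {"dp": [3.4, -41.8, 16]}, {"dp": [3.4, -41.8, 16]}, {"dp": [3.4, -41.8, 16]}, {"dp": [3.4, -41.8, 16]}]'

```text
invalid input at $.plan[0]: expected keys dp, spin
```

arm_command --plan '[{"dp": [0, 0, 0]}, {"dp": [0, 0, 0]}]'

```text
invalid input at $.plan[0]: expected keys dp, spin
```

```bash
python3 - <<'E'
from h import *
go(LO,(48,-2),LO[2],50)
a=viewer.camera('top');b=viewer.camera('side')
cv2.imwrite('pics/t1.png',a);cv2.imwrite('pics/s1.png',b)
A=cv2.resize(a[150:250,300:400],None,fx=4,fy=4,interpolation=cv2.INTER_CUBIC);B=cv2.resize(b[190:290,250:350],None,fx=4,fy=4,interpolation=cv2.INTER_CUBIC)
cv2.imwrite('pics/c1.png',np.hstack([A,B]))
E
```

```text
t 1.9 p [ 0.2323 -0.5802  0.4048] q [ 0.9856 -0.1692  0.      0.    ] F [ 0.3 -0.1  0.2] g 0.302
target [ 0.4011 -0.1968  0.223 ] spin -0.005 dp now [  31.2 -417.8  181.7] dp after spin [  33.5 -417.6  181.8]
tool now in frame 465.6 -35.5 tip z 231.8
```

View pics/c1.png

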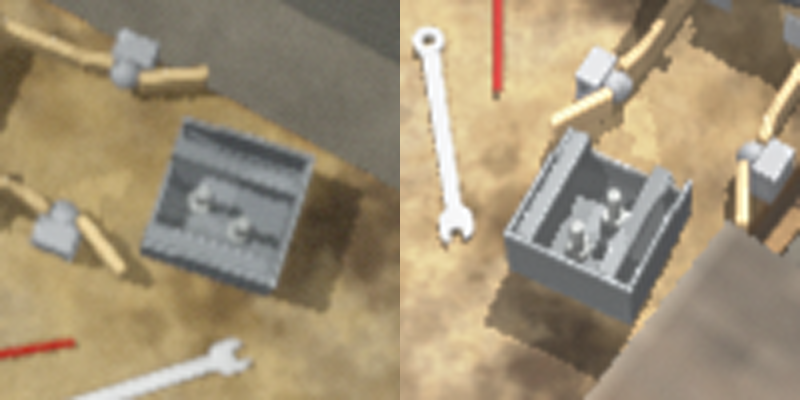

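The arm didn't move because every row needs a spin value. The picture shows the unchanged bin with the bolts standing clear of its tall outer wall. I'll resend the rows with spin.

arm_command --plan '[{"dp": [3.2, -41.8, 8], "spin": -0.001}, {"dp": [3.2, -41.8, 8], "spin": -0.001}, {"dp": [3.2, -41.8, 8], "spin": -0.001}, {"dp": [3.2, -41.8, 8], "spin": -0.001}, {"dp": [3.2, -41.8, 8], "spin": -0.001}]'

```text
clock: 2.5
position: [0.316, -0.3862, 0.3646]
ee_rot: [0.987, -0.161, 0.0, 0.0]
ft_force: [1.2, -0.4, 0.3]
grip_width: 0.3
grasp_force: 0.0
```

arm_command --plan '[{"dp": [3.2, -41.8, 16], "spin": 0}, {"dp": [3.2, -41.8, 16], "spin": 0}, {"dp": [3.2, -41.8, 16], "spin": 0}, {"dp": [3.2, -41.8, 16], "spin": 0}, {"dp": [3.2, -41.8, 16], "spin": 0}]'

```text
clock: 3.0
position: [0.3987, -0.1937, 0.2845]
ee_rot: [0.987, -0.161, 0.001, 0.0]
ft_force: [0.3, -1.0, -0.2]
grip_width: 0.3
grasp_force: 0.0
```

arm_command --plan '[{"dp": [0, 0, 0], "spin": 0}, {"dp": [0, 0, 0], "spin": 0}]'

```text
clock: 3.2
position: [0.3985, -0.1948, 0.2847]
ee_rot: [0.987, -0.161, -0.0, 0.0]
ft_force: [-0.1, -0.6, 0.0]
grip_width: 0.3
grasp_force: 0.0
```

```bash
python3 - <<'E'
from h import *
go(LO,(48,-2),LO[2],50)
a=viewer.camera('top');b=viewer.camera('side')
A=cv2.resize(a[150:250,300:400],None,fx=4,fy=4,interpolation=cv2.INTER_CUBIC);B=cv2.resize(b[190:290,250:350],None,fx=4,fy=4,interpolation=cv2.INTER_CUBIC)
cv2.imwrite('pics/c2.png',np.hstack([A,B]))
E
```

```text
t 3.2 p [ 0.3985 -0.1948  0.2847] q [ 9.869e-01 -1.611e-01 -1.000e-04  1.000e-04] F [-0.1 -0.6  0. ] g 0.3
target [ 0.4011 -0.1968  0.223 ] spin 0.011 dp now [ 3.2  1.  61.7] dp after spin [ 3.2  1.  61.7]
tool now in frame 47.0 -5.2 tip z 111.7
```

View pics/c2.png

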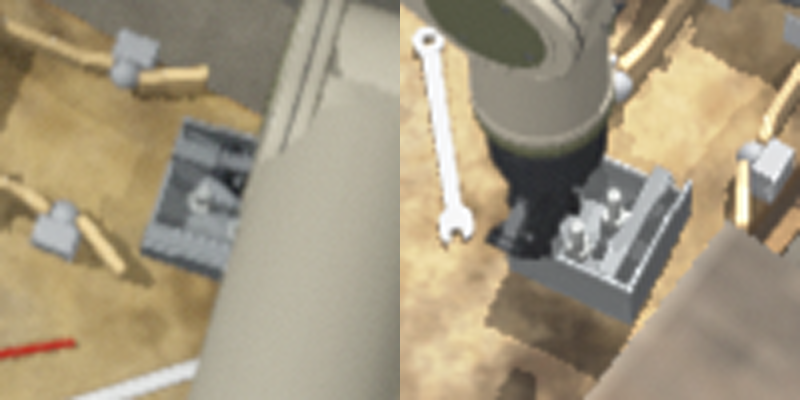

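The side view shows the gripper above the outer wall, around (550,250), with the fingers still above the rim. I'll descend and grip.

arm_command --plan '[{"dp": [1.6, 0.5, 15], "spin": 0.005}, {"dp": [1.6, 0.5, 15], "spin": 0.005}, {"dp": [0, 0, 11], "spin": 0}, {"dp": [0, 0, 11], "spin": 0}, {"dp": [0, 0, 9], "spin": 0}]'

```text
clock: 3.8
position: [0.4008, -0.1977, 0.2231]
ee_rot: [0.986, -0.169, -0.0, 0.0]
ft_force: [0.1, -1.0, 0.2]
grip_width: 0.302
grasp_force: 0.0
```

arm_command --plan '[{"dp": [0, 0, 0], "spin": 0}, {"dp": [0, 0, 0], "spin": 0}, {"dp": [0, 0, 0], "spin": 0}, {"dp": [0, 0, 0], "spin": 0}, {"dp": [0, 0, 0], "spin": 0}]' --grip 1 --newtons 25

```text
clock: 4.3
position: [0.401, -0.1972, 0.2239]
ee_rot: [0.986, -0.169, 0.0, 0.0]
ft_force: [-0.4, 0.7, -2.7]
grip_width: 0.033
grasp_force: 29.1
```

```bash
python3 - <<'E'
from h import *
go(ST,(260,0),ST[2],50)
E
```

```text
t 4.3 p [ 0.401  -0.1972  0.2239] q [ 9.857e-01 -1.687e-01  1.000e-04  1.000e-04] F [-0.4  0.7 -2.7] g 0.033
target [ 0.4456 -0.1147  0.223 ] spin 0.085 dp now [ 14.7 -92.7   0.9] dp after spin [  6.7 -93.6   0.9]
tool now in frame 353.6 -6.7 tip z 50.9
```

arm_command --plan '[{"dp": [0.5, 0, 0], "spin": 0.043}, {"dp": [0.5, 0, 0], "spin": 0.042}, {"dp": [2, -10, 0], "spin": 0}, {"dp": [2, -15, 0], "spin": 0}, {"dp": [0, -15, 0], "spin": 0}]'

```text
clock: 4.8
position: [0.4228, -0.1622, 0.224]
ee_rot: [0.978, -0.21, 0.0, 0.0]
ft_force: [-0.5, -0.9, -1.3]
grip_width: 0.04
grasp_force: 29.2
```

arm_command --plan '[{"dp": [0, -12, 0], "spin": 0}, {"dp": [0, -8, 0], "spin": 0}, {"dp": [0, -8, 0], "spin": 0}, {"dp": [0, 0, 0], "spin": 0}]'

```text
clock: 5.2
position: [0.4341, -0.1359, 0.2237]
ee_rot: [0.978, -0.21, 0.0, -0.001]
ft_force: [-0.7, 3.5, -3.8]
grip_width: 0.033
grasp_force: 29.0
```

```bash
python3 - <<'E'
from h import *
go(ST,(185,-2),ST[2],50)
E
```

```text
t 5.2 p [ 0.4341 -0.1359  0.2237] q [ 9.778e-01 -2.096e-01  1.000e-04 -5.000e-04] F [-0.7  3.5 -3.8] g 0.033
target [ 0.4747 -0.0456  0.223 ] spin 0.002 dp now [  0.  -99.1   0.8] dp after spin [ -0.2 -99.1   0.7]
tool now in frame 284.1 -1.8 tip z 50.7
```

arm_command --plan '[{"dp": [0, -10, 0], "spin": 0}, {"dp": [0, -10, 0], "spin": 0}, {"dp": [0, -10, 0], "spin": 0}, {"dp": [0, -10, 0], "spin": 0}, {"dp": [0, -10, 0], "spin": 0}]'

```text
clock: 5.7
position: [0.4539, -0.0916, 0.2235]
ee_rot: [0.978, -0.211, -0.001, 0.0]
ft_force: [-5.1, -4.8, 1.6]
grip_width: 0.037
grasp_force: 29.7
```

arm_command --plan '[{"dp": [0, -6, 0], "spin": 0}, {"dp": [0, -6, 0], "spin": 0}, {"dp": [0, -6, 0], "spin": 0}, {"dp": [0, -6, 0], "spin": 0}]'

```text
clock: 6.1
position: [0.4636, -0.0701, 0.2235]
ee_rot: [0.978, -0.211, -0.001, 0.001]
ft_force: [-6.6, -5.3, 3.1]
grip_width: 0.035
grasp_force: 29.9
```

arm_command --plan '[{"dp": [0, -4, 0], "spin": 0}, {"dp": [0, -4, 0], "spin": 0}, {"dp": [0, -4, 0], "spin": 0}, {"dp": [0, -4, 0], "spin": 0}]'

```text
clock: 6.5
position: [0.4701, -0.0556, 0.2235]
ee_rot: [0.977, -0.211, -0.001, 0.001]
ft_force: [-6.8, -4.9, 3.5]
grip_width: 0.032
grasp_force: 29.9
```

```bash
python3 - <<'E'
from h import *
go(ST,(185,-2),ST[2],50)
E
```

```text
t 6.5 p [ 0.4701 -0.0556  0.2235] q [ 9.775e-01 -2.109e-01 -1.000e-03  7.000e-04] F [-6.8 -4.9  3.5] g 0.032
target [ 0.4747 -0.0456  0.223 ] spin -0.001 dp now [  0.1 -11.1   0.5] dp after spin [  0.1 -11.1   0.5]
tool now in frame 196.1 -2.1 tip z 50.5
```

arm_command --plan '[{"dp": [-0.7, -3, 0], "spin": 0}, {"dp": [0, -3, 0], "spin": 0}, {"dp": [0, -3, 0], "spin": 0}, {"dp": [0, -1, 0], "spin": 0}]'

```text
clock: 6.9
position: [0.4742, -0.0455, 0.2237]
ee_rot: [0.978, -0.21, 0.0, 0.0]
ft_force: [-2.6, -1.7, -0.8]
grip_width: 0.034
grasp_force: 29.4
```

arm_command --plan '[{"dp": [0, -1, 0], "spin": 0}, {"dp": [0, 0, 0], "spin": 0}]'

```text
clock: 7.1
position: [0.4744, -0.0452, 0.2237]
ee_rot: [0.978, -0.211, -0.0, 0.0]
ft_force: [-2.9, -1.9, -0.6]
grip_width: 0.039
grasp_force: 29.3
```

arm_command --plan '[{"dp": [0, -1, 0], "spin": 0}, {"dp": [0, 0, 0], "spin": 0}]'

```text
clock: 7.3
position: [0.4746, -0.045, 0.2236]
ee_rot: [0.977, -0.211, -0.0, 0.001]
ft_force: [-4.3, -5.3, 0.1]
grip_width: 0.038
grasp_force: 29.6
```

arm_command --plan '[{"dp": [0, -2, 0], "spin": 0}, {"dp": [0, 0, 0], "spin": 0}]'

```text
clock: 7.5
position: [0.4749, -0.0445, 0.2236]
ee_rot: [0.977, -0.212, -0.001, 0.002]
ft_force: [-8.8, -12.2, 5.2]
grip_width: 0.035
grasp_force: 30.1
```

arm_command --plan '[{"dp": [0, -2, 0], "spin": 0}, {"dp": [0, 0, 0], "spin": 0}, {"dp": [0, 0, 0], "spin": 0}]'

```text
clock: 7.8
position: [0.4752, -0.0442, 0.2235]
ee_rot: [0.977, -0.212, -0.002, 0.003]
ft_force: [-12.9, -17.8, 8.8]
grip_width: 0.033
grasp_force: 30.6
```

```bash
python3 - <<'E'
from h import *
go(ST,(185,-2),ST[2],50)
b=viewer.camera('side');cv2.imwrite('pics/s3.png',cv2.resize(b[120:270,260:400],None,fx=4,fy=4,interpolation=cv2.INTER_CUBIC))
E
```

```text
t 7.8 p [ 0.4752 -0.0442  0.2235] q [ 0.9772 -0.2123 -0.0016  0.003 ] F [-12.9 -17.8   8.8] g 0.033
target [ 0.4747 -0.0456  0.223 ] spin -0.004 dp now [0.1 1.5 0.5] dp after spin [0.1 1.5 0.5]
tool now in frame 183.5 -2.1 tip z 50.5
```

Contact is firm at stand x 183.5. The force peaked at the catches, dropped, then rose against the stops. I'll relax, release and lift.

arm_command --plan '[{"dp": [0, 4.5, 0], "spin": 0}, {"dp": [0, 0, 0], "spin": 0}]'

```text
clock: 8.05
position: [0.4745, -0.0451, 0.2237]
ee_rot: [0.977, -0.211, -0.0, 0.0]
ft_force: [-4.7, -4.6, 1.2]
grip_width: 0.034
grasp_force: 29.4
```

arm_command --plan '[{"dp": [0, 0, 0], "spin": 0}, {"dp": [0, 0, 0], "spin": 0}, {"dp": [0, 0, 0], "spin": 0}, {"dp": [0, 0, -20], "spin": 0}, {"dp": [0, 0, -40], "spin": 0}]' --grip 0.5

```text
clock: 8.55
position: [0.4739, -0.0441, 0.2823]
ee_rot: [0.978, -0.21, -0.002, -0.0]
ft_force: [0.9, 0.7, 1.7]
grip_width: 0.251
grasp_force: 0.0
```

arm_command --plan '[{"dp": [0, 0, -40], "spin": 0}, {"dp": [0, 0, -40], "spin": 0}, {"dp": [0, 0, 0], "spin": 0}]'

```text
clock: 8.85
position: [0.4762, -0.0439, 0.3692]
ee_rot: [0.978, -0.21, 0.005, -0.0]
ft_force: [0.0, 0.1, -0.5]
grip_width: 0.25
grasp_force: 0.0
```

```bash
python3 - <<'E'
from h import *
go(ST,(0,-74.5),ST[2],150)
a=viewer.camera('top');b=viewer.camera('side')
A=cv2.resize(a[125:225,225:345],None,fx=4,fy=4,interpolation=cv2.INTER_CUBIC);B=cv2.resize(b[130:230,310:400],None,fx=4,fy=4,interpolation=cv2.INTER_CUBIC)
cv2.imwrite('pics/c3.png',np.hstack([A[:,:440],B]))
E
```

```text
t 8.85 p [ 0.4762 -0.0439  0.3692] q [ 9.776e-01 -2.102e-01  4.700e-03 -4.000e-04] F [ 0.   0.1 -0.5] g 0.25
target [0.4848 0.1529 0.323 ] spin 0.001 dp now [ -73.5 -182.8   46.1] dp after spin [ -73.2 -182.9   46.2]
tool now in frame 182.9 -1.3 tip z 196.2
```

View pics/c3.png

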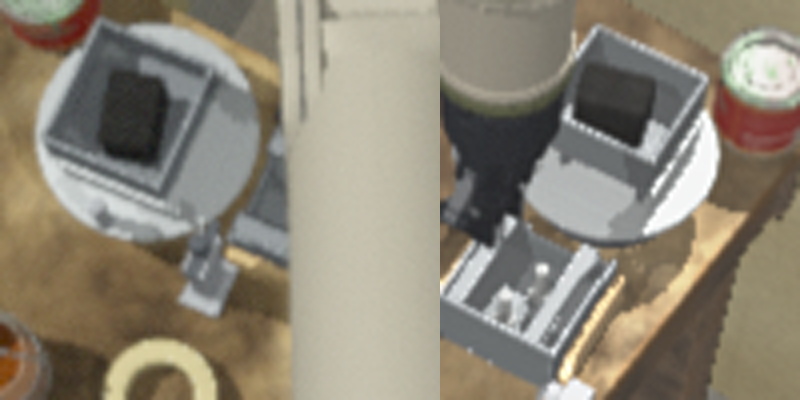

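The lower bin is docked, with its rim next to the turntable in both views. Next I go above the peg.

arm_command --plan '[{"dp": [-14.6, -36.6, 0], "spin": 0}, {"dp": [-14.6, -36.6, 0], "spin": 0}, {"dp": [-14.6, -36.6, 0], "spin": 0}, {"dp": [-14.6, -36.6, 0], "spin": 0}, {"dp": [-14.6, -36.6, 26], "spin": 0}]' --grip 0.25

```text
clock: 9.45
position: [0.4839, 0.1543, 0.3387]
ee_rot: [0.978, -0.211, 0.002, -0.001]
ft_force: [1.6, 0.5, -0.5]
grip_width: 0.376
grasp_force: 0.0
```

arm_command --plan '[{"dp": [0, 0, 20], "spin": 0}, {"dp": [0, 0, 0], "spin": 0}, {"dp": [0, 0, 0], "spin": 0}]'

```text
clock: 9.75
position: [0.4834, 0.1517, 0.317]
ee_rot: [0.978, -0.211, -0.001, 0.0]
ft_force: [0.6, -0.7, 0.5]
grip_width: 0.373
grasp_force: 0.0
```

```bash
python3 - <<'E'
from h import *
go(ST,(0,-74.5),ST[2],89)
a=viewer.camera('top');b=viewer.camera('side')
A=cv2.resize(a[125:225,225:325],None,fx=4,fy=4,interpolation=cv2.INTER_CUBIC);B=cv2.resize(b[110:210,290:390],None,fx=4,fy=4,interpolation=cv2.INTER_CUBIC)
cv2.imwrite('pics/c4.png',np.hstack([A,B]))
E
```

```text
t 9.75 p [0.4834 0.1517 0.317 ] q [ 9.775e-01 -2.107e-01 -1.000e-03  4.000e-04] F [ 0.6 -0.7  0.5] g 0.373
target [0.4848 0.1529 0.262 ] spin -0.0 dp now [ 0.9 -1.7 55. ] dp after spin [ 0.8 -1.6 55. ]
tool now in frame 1.6 -75.3 tip z 144.0
```

View pics/c4.png

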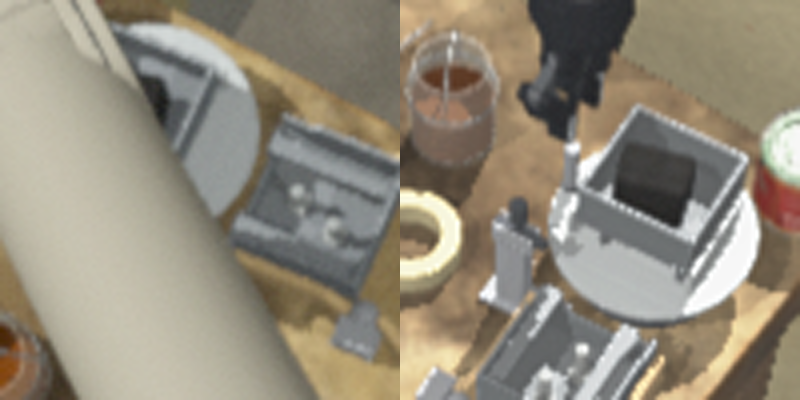

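The fingers at (560,120) and (590,95) in the side crop straddle the line of the peg, whose top is near (572,145). I'll descend and grip it.

arm_command --plan '[{"dp": [0.8, -1.6, 11], "spin": 0}, {"dp": [0, 0, 11], "spin": 0}, {"dp": [0, 0, 11], "spin": 0}, {"dp": [0, 0, 11], "spin": 0}, {"dp": [0, 0, 11], "spin": 0}]'

```text
clock: 10.35
position: [0.4847, 0.1533, 0.2615]
ee_rot: [0.978, -0.211, -0.0, 0.0]
ft_force: [0.1, 0.3, -0.2]
grip_width: 0.375
grasp_force: 0.0
```

arm_command --plan '[{"dp": [0, 0, 0], "spin": 0}, {"dp": [0, 0, 0], "spin": 0}, {"dp": [0, 0, 0], "spin": 0}, {"dp": [0, 0, 0], "spin": 0}]' --grip 1 --newtons 20

```text
clock: 10.75
position: [0.4845, 0.1533, 0.262]
ee_rot: [0.978, -0.21, -0.001, 0.0]
ft_force: [1.9, -0.1, -15.3]
grip_width: 0.131
grasp_force: 19.7
```

```bash
python3 - <<'E'
from h import *
go(ST,(0,-74.5),ST[2],89); o=manip.get_obs(); print(np.round(o['joint_pos'],2), o['grasp_force'])
E
```

```text
t 10.75 p [0.4845 0.1533 0.262 ] q [ 9.776e-01 -2.105e-01 -6.000e-04  3.000e-04] F [  1.9  -0.1 -15.3] g 0.131
target [0.4848 0.1529 0.262 ] spin 0.0 dp now [ 0.5  0.2 -0. ] dp after spin [ 0.5  0.2 -0. ]
tool now in frame -0.2 -75.0 tip z 89.0
[ 0.14  0.27 -0.6   1.9   0.17  1.02 -2.53] 19.74941611289978
```

arm_command --plan '[{"dp": [0, 0, 0], "spin": -0.15}, {"dp": [0, 0, 0], "spin": -0.15}, {"dp": [0, 0, 0], "spin": 0}]'

```text
clock: 11.05
position: [0.4846, 0.1533, 0.2624]
ee_rot: [0.998, -0.061, -0.0, 0.0]
ft_force: [-1.0, 0.9, -9.8]
grip_width: 0.134
grasp_force: 19.7
```

```bash
python3 - <<'E'
from h import *
go(ST,(0,-74.5),ST[2],89); o=manip.get_obs(); print(np.round(o['joint_pos'],2), o['grasp_force'])
R=Ro.from_quat(o['ee_rot']).as_matrix()
th=np.linspace(0,np.pi,26); W=w(ST,np.c_[-74.5*np.sin(th),-74.5*np.cos(th),0*th])*1000
print((np.diff(W,axis=0)@R)[:,:2].round(1).tolist())
E
```

```text
t 11.05 p [0.4846 0.1533 0.2624] q [ 9.981e-01 -6.090e-02 -5.000e-04  1.000e-04] F [-1.   0.9 -9.8] g 0.134
target [0.4848 0.1529 0.262 ] spin 0.303 dp now [0.3 0.4 0.4] dp after spin [0.4 0.3 0.4]
tool now in frame -0.3 -74.9 tip z 89.4
[ 0.18  0.28 -0.64  1.9   0.19  1.03 -2.24] 19.728586971759796
[[3.3, -8.7], [4.4, -8.3], [5.4, -7.6], [6.3, -6.9], [7.1, -6.0], [7.8, -5.1], [8.4, -4.1], [8.9, -3.0], [9.2, -1.9], [9.3, -0.7], [9.3, 0.5], [9.2, 1.6], [8.9, 2.8], [8.5, 3.9], [8.0, 4.9], [7.3, 5.9], [6.5, 6.7], [5.6, 7.5], [4.6, 8.1], [3.5, 8.7], [2.4, 9.0], [1.3, 9.3], [0.1, 9.4], [-1.1, 9.3], [-2.2, 9.1]]
```

arm_command --plan '[{"dp": [3.3, -8.7, 0], "spin": 0}, {"dp": [4.4, -8.3, 0], "spin": 0}, {"dp": [5.4, -7.6, 0], "spin": 0}, {"dp": [6.3, -6.9, 0], "spin": 0}, {"dp": [7.1, -6.0, 0], "spin": 0}]'

```text
clock: 11.55
position: [0.5167, 0.1878, 0.2629]
ee_rot: [0.998, -0.062, 0.0, 0.0]
ft_force: [-1.8, -4.5, -4.8]
grip_width: 0.127
grasp_force: 19.9
```

arm_command --plan '[{"dp": [7.8, -5.1, 0], "spin": 0}, {"dp": [8.4, -4.1, 0], "spin": 0}, {"dp": [8.9, -3.0, 0], "spin": 0}, {"dp": [9.2, -1.9, 0], "spin": 0}, {"dp": [9.3, -0.7, 0], "spin": 0}]'

```text
clock: 12.05
position: [0.5619, 0.1968, 0.263]
ee_rot: [0.998, -0.062, 0.0, -0.0]
ft_force: [-1.6, -3.9, 1.5]
grip_width: 0.128
grasp_force: 20.3
```

```bash
python3 - <<'E'
from h import *
go(ST,(-74.5*np.sin(.4*np.pi),-74.5*np.cos(.4*np.pi)),ST[2]+.3,89); o=manip.get_obs(); print(np.round(o['joint_pos'],2), o['grasp_force'])
E
```

```text
t 12.05 p [0.5619 0.1968 0.263 ] q [ 9.981e-01 -6.210e-02  2.000e-04 -1.000e-04] F [-1.6 -3.9  1.5] g 0.128
target [0.5609 0.1962 0.262 ] spin 0.0 dp now [-0.9  0.6  1. ] dp after spin [-0.9  0.6  1. ]
tool now in frame -71.7 -22.4 tip z 90.0
[ 0.07  0.45 -0.6   1.68  0.28  1.1  -2.31] 20.312206149101257
```

arm_command --plan '[{"dp": [9.3, 0.5, 0], "spin": 0}, {"dp": [9.2, 1.6, 0], "spin": 0}, {"dp": [8.9, 2.8, 0], "spin": 0}, {"dp": [8.5, 3.9, 0], "spin": 0}, {"dp": [8.0, 4.9, 0], "spin": 0}]'

```text
clock: 12.55
position: [0.6037, 0.18, 0.2632]
ee_rot: [0.998, -0.061, 0.001, -0.003]
ft_force: [4.5, 12.2, -8.0]
grip_width: 0.124
grasp_force: 19.8
```

arm_command --plan '[{"dp": [7.3, 5.9, 0], "spin": 0}, {"dp": [6.5, 6.7, 0], "spin": 0}, {"dp": [5.6, 7.5, 0], "spin": 0}, {"dp": [4.6, 8.1, 0], "spin": 0}, {"dp": [3.5, 8.7, 0], "spin": 0}]'

```text
clock: 13.05
position: [0.6281, 0.1386, 0.2641]
ee_rot: [0.998, -0.062, 0.004, -0.002]
ft_force: [12.8, 4.4, -4.5]
grip_width: 0.126
grasp_force: 19.9
```

arm_command --plan '[{"dp": [2.4, 9.0, 0], "spin": 0}, {"dp": [1.3, 9.3, 0], "spin": 0}, {"dp": [0.1, 9.4, 0], "spin": 0}, {"dp": [-1.1, 9.3, 0], "spin": 0}]'

```text
clock: 13.45
position: [0.6246, 0.1004, 0.2638]
ee_rot: [0.998, -0.062, 0.002, -0.001]
ft_force: [1.6, 2.6, 6.4]
grip_width: 0.133
grasp_force: 20.8
```

```bash
python3 - <<'E'
from h import *
go(ST,(0,74.5),ST[2]+.3,89)
E
```

```text
t 13.45 p [0.6246 0.1004 0.2638] q [ 9.981e-01 -6.200e-02  1.700e-03 -8.000e-04] F [1.6 2.6 6.4] g 0.133
target [0.6206 0.0915 0.262 ] spin 0.0 dp now [-2.9  9.3  1.8] dp after spin [-2.9  9.3  1.8]
tool now in frame -9.8 74.5 tip z 90.8
```

arm_command --plan '[{"dp": [-2.2, 6, 0], "spin": 0}, {"dp": [-0.9, 3, 0], "spin": 0}, {"dp": [0, 0, 0], "spin": 0}]'

```text
clock: 13.75
position: [0.6204, 0.092, 0.2639]
ee_rot: [0.998, -0.062, 0.002, -0.001]
ft_force: [9.0, 3.1, 1.5]
grip_width: 0.129
grasp_force: 20.5
```

arm_command --plan '[{"dp": [-0.6, 2, 0], "spin": 0}, {"dp": [0, 0, 0], "spin": 0}]'

```text
clock: 13.95
position: [0.62, 0.0915, 0.2639]
ee_rot: [0.998, -0.062, 0.003, -0.002]
ft_force: [13.2, 7.7, -3.3]
grip_width: 0.126
grasp_force: 20.2
```

arm_command --plan '[{"dp": [-0.6, 2, 0], "spin": 0}, {"dp": [0, 0, 0], "spin": 0}]'

```text
clock: 14.15
position: [0.6193, 0.0911, 0.2641]
ee_rot: [0.998, -0.061, 0.004, -0.003]
ft_force: [15.8, 13.8, -5.3]
grip_width: 0.128
grasp_force: 20.1
```

arm_command --plan '[{"dp": [-0.6, 2, 0], "spin": 0}, {"dp": [0, 0, 0], "spin": 0}]'

```text
clock: 14.35
position: [0.6185, 0.0907, 0.2643]
ee_rot: [0.998, -0.06, 0.004, -0.004]
ft_force: [18.3, 18.8, -7.4]
grip_width: 0.126
grasp_force: 20.1
```

```bash
python3 - <<'E'
from h import *
go(ST,(0,74.5),ST[2]+.3,89)
E
```

```text
t 14.35 p [0.6185 0.0907 0.2643] q [ 0.9982 -0.06    0.0042 -0.0044] F [18.3 18.8 -7.4] g 0.126
target [0.6206 0.0915 0.262 ] spin 0.004 dp now [ 2.  -1.   2.3] dp after spin [ 2.  -1.1  2.3]
tool now in frame 1.6 72.9 tip z 91.3
```

End stop reached at about 25 N tangential. Release and lift.

arm_command --plan '[{"dp": [1.3, -4.5, 0], "spin": 0}, {"dp": [0, 0, 0], "spin": 0}]'

```text
clock: 14.55
position: [0.6195, 0.092, 0.2641]
ee_rot: [0.998, -0.061, 0.002, -0.001]
ft_force: [5.7, 5.3, 5.2]
grip_width: 0.129
grasp_force: 20.9
```

arm_command --plan '[{"dp": [0, 0, 0], "spin": 0}, {"dp": [0, 0, 0], "spin": 0}, {"dp": [0, 0, 0], "spin": 0}, {"dp": [0, 0, -20], "spin": 0}, {"dp": [0, 0, -40], "spin": 0}]' --grip 0.25

```text
clock: 15.05
position: [0.6177, 0.0897, 0.3199]
ee_rot: [0.998, -0.062, -0.003, 0.001]
ft_force: [0.2, 1.0, -0.0]
grip_width: 0.375
grasp_force: 0.0
```

arm_command --plan '[{"dp": [0, 0, -40], "spin": 0}, {"dp": [0, 0, -40], "spin": 0}, {"dp": [0, 0, 0], "spin": 0}, {"dp": [0, 0, 0], "spin": 0}]'

```text
clock: 15.45
position: [0.6187, 0.0903, 0.4032]
ee_rot: [0.998, -0.062, 0.001, 0.0]
ft_force: [0.2, -0.2, -1.3]
grip_width: 0.374
grasp_force: 0.0
```

```bash
python3 - <<'E'
from h import *
go(ST,(-74.5,0),ST[2]+np.pi/2,160)
a=viewer.camera('top');b=viewer.camera('side')
for c in('top','side'):print([(np.round(d['position'],3),round(d['score'],2)) for d in finder.find_in(c,'upper_bin')[:2]])
A=cv2.resize(a[125:225,225:325],None,fx=4,fy=4,interpolation=cv2.INTER_CUBIC);B=cv2.resize(b[110:210,290:390],None,fx=4,fy=4,interpolation=cv2.INTER_CUBIC)
cv2.imwrite('pics/c5.png',np.hstack([A,B]))
E
```

```text
t 15.45 p [0.6187 0.0903 0.4032] q [ 9.981e-01 -6.230e-02  6.000e-04  2.000e-04] F [ 0.2 -0.2 -1.3] g 0.374
target [0.5834 0.1901 0.333 ] spin -1.271 dp now [-47.5 -94.6  70.1] dp after spin [ 76.4 -73.3  70.2]
tool now in frame 1.9 73.3 tip z 230.2
[(array([0.531, 0.139, 0.083]), 0.9)]
[(array([0.538, 0.11 , 0.102]), 0.63)]
```

View pics/c5.png

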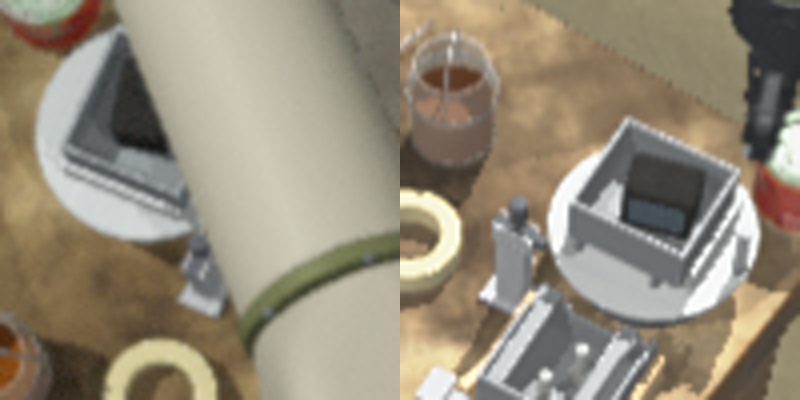

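The side view shows the peg on the +y side at (740,255), the end stop, and the upper bin upright with the block still in it. I'll fit the upper bin's position along x from its rim corners.

```bash
python3 - <<'E'
from h import *
C=lambda u,v:np.array([290+(u-400)/4-.4,110+v/4-.4])
ob=[('side',P,C(*u)) for P,u in [((-46,-49,120),(632,120)),((-46,49,120),(740,172)),((46,-49,120),(570,205)),((46,49,120),(688,245))]]
q,e=fit(ob,[.54,.12,-1.995]);c,s=np.cos(ST[2]),np.sin(ST[2]);d=(q[:2]-ST[:2])*1000
print('bin in stand',c*d[0]+s*d[1],-s*d[0]+c*d[1],q[2]-ST[2]);print(e.round(1))
go(ST,(-58,0),ST[2]+np.pi/2,150)
E
```

```text
bin in stand 7.184283990653261 3.276477414811602 0.017447048661251685
[[-0.9 -0.5]
 [ 0.9 -0.3]
 [ 0.1 -0.3]
 [-0.1  3.6]]
t 15.65 p [0.6185 0.0903 0.4011] q [ 9.981e-01 -6.210e-02 -1.200e-03  3.000e-04] F [0.2 0.5 0.2] g 0.37
target [0.5766 0.1751 0.323 ] spin -1.271 dp now [-51.9 -78.9  78.2] dp after spin [ 60.  -73.1  78.1]
tool now in frame 2.0 73.1 tip z 228.1
```

arm_command --plan '[{"dp": [0, 0, 0], "spin": -0.15}, {"dp": [0, 0, 0], "spin": -0.15}, {"dp": [0, 0, 0], "spin": -0.15}, {"dp": [0, 0, 0], "spin": -0.15}, {"dp": [0, 0, 0], "spin": -0.15}]' --grip -0.3

```text
clock: 16.15
position: [0.6186, 0.0905, 0.4016]
ee_rot: [0.95, 0.311, -0.001, -0.0]
ft_force: [-0.3, 0.5, -0.6]
grip_width: 0.65
grasp_force: 0.0
```

arm_command --plan '[{"dp": [0, 0, 0], "spin": -0.15}, {"dp": [0, 0, 0], "spin": -0.15}, {"dp": [0, 0, 0], "spin": -0.15}, {"dp": [0, 0, 0], "spin": -0.071}]'

```text
clock: 16.55
position: [0.6186, 0.0904, 0.4015]
ee_rot: [0.838, 0.545, -0.001, -0.0]
ft_force: [-0.4, -0.2, -0.5]
grip_width: 0.651
grasp_force: 0.0
```

```bash
python3 - <<'E'
from h import *
go(ST,(-58,0),ST[2]+np.pi/2,150)
E
```

```text
t 16.55 p [0.6186 0.0904 0.4015] q [ 8.385e-01  5.449e-01 -8.000e-04 -4.000e-04] F [-0.4 -0.2 -0.5] g 0.651
target [0.5766 0.1751 0.323 ] spin 0.006 dp now [ 60.3 -72.7  78.6] dp after spin [ 59.8 -73.2  78.5]
tool now in frame 1.8 73.2 tip z 228.5
```

arm_command --plan '[{"dp": [20.8, -24.4, 0], "spin": 0.002}, {"dp": [20.8, -24.4, 0], "spin": 0.002}, {"dp": [20.7, -24.4, 0], "spin": 0.002}, {"dp": [0, 0, 40], "spin": 0}, {"dp": [0, 0, 38], "spin": 0}]'

```text
clock: 17.05
position: [0.5772, 0.1788, 0.3237]
ee_rot: [0.841, 0.541, 0.0, 0.0]
ft_force: [0.3, -1.0, -1.1]
grip_width: 0.646
grasp_force: 0.0
```

arm_command --plan '[{"dp": [0, 0, 0], "spin": 0}, {"dp": [0, 0, 0], "spin": 0}]'

```text
clock: 17.25
position: [0.5779, 0.1774, 0.3247]
ee_rot: [0.842, 0.54, -0.001, -0.0]
ft_force: [0.1, -0.5, 0.7]
grip_width: 0.652
grasp_force: 0.0
```

```bash
python3 - <<'E'
from h import *
go(ST,(-60,0),ST[2]+np.pi/2,77)
b=viewer.camera('side')
cv2.imwrite('pics/c6.png',cv2.resize(b[90:240,280:420],None,fx=4,fy=4,interpolation=cv2.INTER_CUBIC))
E
```

```text
t 17.25 p [0.5779 0.1774 0.3247] q [ 8.417e-01  5.399e-01 -7.000e-04 -4.000e-04] F [ 0.1 -0.5  0.7] g 0.652
target [0.5774 0.1769 0.25  ] spin -0.006 dp now [-0.6 -0.1 74.7] dp after spin [-0.7 -0.2 74.7]
tool now in frame -60.7 0.2 tip z 151.7
```

View pics/c6.png

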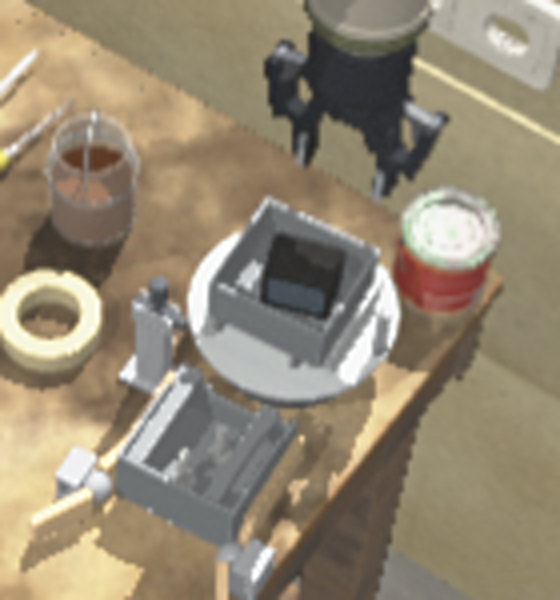

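The side view shows the bin facing the bay, the lower bin behind its catches, and the gripper behind the upper bin. I'll narrow the fingers, descend and start pushing.

arm_command --plan '[{"dp": [0, 0, 15], "spin": 0}, {"dp": [0, 0, 20], "spin": 0}, {"dp": [0, 0, 20], "spin": 0}, {"dp": [0, 0, 12], "spin": 0}, {"dp": [0, 0, 8], "spin": 0}]' --grip 0.05

```text
clock: 17.8
position: [0.578, 0.1775, 0.2493]
ee_rot: [0.842, 0.54, 0.0, 0.0]
ft_force: [-0.5, -0.1, 0.6]
grip_width: 0.474
grasp_force: 0.0
```

arm_command --plan '[{"dp": [-5, 0, 0], "spin": 0}, {"dp": [-5, 0, 0], "spin": 0}, {"dp": [-5, 0, 0], "spin": 0}, {"dp": [-5, 0, 0], "spin": 0}, {"dp": [-5, 0, 0], "spin": 0}]'

```text
clock: 18.3
position: [0.5674, 0.1547, 0.2504]
ee_rot: [0.842, 0.54, 0.001, 0.0]
ft_force: [2.1, 2.3, 1.6]
grip_width: 0.474
grasp_force: 0.0
```

arm_command --plan '[{"dp": [-6, 0, 0], "spin": 0}, {"dp": [-6, 0, 0], "spin": 0}, {"dp": [-6, 0, 0], "spin": 0}, {"dp": [-6, 0, 0], "spin": 0}, {"dp": [-6, 0, 0], "spin": 0}]'

```text
clock: 18.8
position: [0.5549, 0.1273, 0.25]
ee_rot: [0.842, 0.54, 0.0, 0.0]
ft_force: [3.3, 4.2, 3.1]
grip_width: 0.475
grasp_force: 0.0
```

```bash
python3 - <<'E'
from h import *
go(ST,(79,0),ST[2]+np.pi/2,77)
cv2.imwrite('pics/s7.png',viewer.camera('side'));viewer.camera('top')
for n in('upper_bin','lower_bin','black_block'):
  for c in('top','side'):print(n,c,[(np.round(d['position'],3),round(d['score'],2)) for d in finder.find_in(c,n)[:2]])
E
```

```text
t 18.8 p [0.5549 0.1273 0.25  ] q [8.417e-01 5.400e-01 5.000e-04 1.000e-04] F [3.3 4.2 3.1] g 0.475
target [0.5202 0.0502 0.25  ] spin -0.006 dp now [-84.5   0.6  -0. ] dp after spin [-84.5   0.1   0. ]
tool now in frame -5.5 -0.1 tip z 77.0
upper_bin top [(array([0.518, 0.137, 0.05 ]), 0.32)]
upper_bin side [(array([0.52, 0.07, 0.1 ]), 0.78)]
lower_bin top [(array([0.516, 0.144, 0.056]), 0.29)]
lower_bin side [(array([ 0.495, -0.002,  0.032]), 0.93)]
black_block top []
black_block side [(array([0.539, 0.063, 0.131]), 0.79)]
```

arm_command --plan '[{"dp": [-5, 0, 0], "spin": 0}, {"dp": [-5, 0, 0], "spin": 0}, {"dp": [-5, 0, 0], "spin": 0}, {"dp": [-5, 0, 0], "spin": 0}, {"dp": [-5, 0, 0], "spin": 0}]'

```text
clock: 19.7
position: [0.545, 0.1062, 0.2509]
ee_rot: [0.841, 0.541, 0.002, -0.0]
ft_force: [3.0, 6.0, 8.9]
grip_width: 0.475
grasp_force: 0.9
```

arm_command --plan '[{"dp": [-5, 0, 0], "spin": 0}, {"dp": [-5, 0, 0], "spin": 0}, {"dp": [-5, 0, 0], "spin": 0}, {"dp": [-5, 0, 0], "spin": 0}, {"dp": [-5, 0, 0], "spin": 0}]'

```text
clock: 20.2
position: [0.5343, 0.0827, 0.2502]
ee_rot: [0.841, 0.54, 0.001, -0.0]
ft_force: [3.9, 3.6, 4.3]
grip_width: 0.472
grasp_force: 0.8
```

arm_command --plan '[{"dp": [-5, 0, 0], "spin": 0}, {"dp": [-5, 0, 0], "spin": 0}, {"dp": [-5, 0, 0], "spin": 0}, {"dp": [-5, 0, 0], "spin": 0}, {"dp": [0, 0, 0], "spin": 0}]'

```text
clock: 20.7
position: [0.5251, 0.0629, 0.249]
ee_rot: [0.842, 0.54, -0.001, -0.0]
ft_force: [0.9, 0.6, -0.8]
grip_width: 0.471
grasp_force: 0.0
```

```bash
python3 - <<'E'
from h import *
go(ST,(80,0),ST[2]+np.pi/2,77)
cv2.imwrite('pics/s8.png',viewer.camera('side'))
for n in('upper_bin','lower_bin','black_block'):
  for c in('side',):print(n,c,[(np.round(d['position'],3),round(d['score'],2)) for d in finder.find_in(c,n)[:2]])
E
```

```text
t 20.7 p [0.5251 0.0629 0.249 ] q [ 8.420e-01  5.395e-01 -1.100e-03 -1.000e-04] F [ 0.9  0.6 -0.8] g 0.471
target [0.5198 0.0493 0.25  ] spin -0.007 dp now [-14.6   0.9  -1. ] dp after spin [-14.6   0.8  -1. ]
tool now in frame 65.4 -0.8 tip z 76.0
upper_bin side [(array([0.494, 0.004, 0.096]), 0.96)]
lower_bin side [(array([ 0.493, -0.035,  0.036]), 0.83)]
black_block side [(array([ 0.51 , -0.002,  0.13 ]), 0.66)]
```

arm_command --plan '[{"dp": [-4, 0, 0], "spin": 0}, {"dp": [-4, 0, 0], "spin": 0}, {"dp": [-3, 0, 0], "spin": 0}, {"dp": [0, 0, 0], "spin": 0}]'

```text
clock: 21.3
position: [0.5209, 0.0533, 0.2496]
ee_rot: [0.842, 0.54, -0.0, 0.0]
ft_force: [-0.3, -0.5, 0.3]
grip_width: 0.471
grasp_force: 0.0
```

arm_command --plan '[{"dp": [-2, 0, 0], "spin": 0}, {"dp": [-1.5, 0, 0], "spin": 0}, {"dp": [0, 0, 0], "spin": 0}]'

```text
clock: 21.6
position: [0.5196, 0.0506, 0.2497]
ee_rot: [0.842, 0.54, -0.0, 0.0]
ft_force: [0.8, 1.6, -0.2]
grip_width: 0.475
grasp_force: 0.0
```

```bash
python3 - <<'E'
from h import *
go(ST,(80,0),ST[2]+np.pi/2,77)
b=viewer.camera('side');cv2.imwrite('pics/s9.png',b)
for n in('upper_bin','lower_bin','black_block'):
  for c in('side',):print(n,c,[(np.round(d['position'],3),round(d['score'],2)) for d in finder.find_in(c,n)[:2]])
# match the upper bin's patch seen on the turntable? print predicted corners vs strong corners
for z in(54,40):
  for x in(137,132): print(z,x,proj('side',w(ST,[[x+46,-49,z+64],[x+46,49,z+64],[x-46,49,z+64]])).round(1).tolist())
g=cv2.cvtColor(b,cv2.COLOR_BGR2GRAY);m=np.zeros_like(g);m[150:260,285:380]=255
print(cv2.goodFeaturesToTrack(cv2.GaussianBlur(g,(0,0),.8),25,.05,4,mask=m)[:,0].round(0).tolist())
E
```

```text
t 21.6 p [0.5196 0.0506 0.2497] q [ 8.417e-01  5.399e-01 -0.000e+00  1.000e-04] F [ 0.8  1.6 -0.2] g 0.475
target [0.5198 0.0493 0.25  ] spin -0.006 dp now [-1.1  0.7 -0.3] dp after spin [-1.1  0.7 -0.3]
tool now in frame 78.9 -0.7 tip z 76.7
upper_bin side [(array([ 0.486, -0.007,  0.096]), 0.61)]
lower_bin side [(array([ 0.496, -0.043,  0.038]), 0.86)]
black_block side [(array([0.553, 0.074, 0.054]), 0.66), (array([ 0.503, -0.01 ,  0.131]), 0.56)]
54 137 [[308.3, 192.2], [338.2, 207.7], [353.9, 183.8]]
54 132 [[309.2, 190.9], [339.0, 206.3], [354.7, 182.6]]
40 137 [[308.4, 194.7], [337.9, 210.1], [353.6, 186.4]]
40 132 [[309.3, 193.4], [338.8, 208.7], [354.4, 185.1]]
[[338.0, 170.0], [355.0, 174.0], [345.0, 179.0], [328.0, 170.0], [354.0, 184.0], [364.0, 170.0], [338.0, 233.0], [309.0, 201.0], [355.0, 188.0], [311.0, 183.0], [354.0, 199.0], [321.0, 193.0], [335.0, 245.0], [375.0, 170.0], [322.0, 189.0], [348.0, 210.0], [304.0, 203.0], [297.0, 212.0], [361.0, 173.0], [338.0, 176.0], [343.0, 234.0], [377.0, 175.0], [322.0, 165.0], [335.0, 173.0], [341.0, 227.0]]
```

arm_command --plan '[{"dp": [-1, 0, 0], "spin": 0}, {"dp": [0, 0, 0], "spin": 0}, {"dp": [0, 0, 0], "spin": 0}]'

```text
clock: 22.1
position: [0.5193, 0.0499, 0.2498]
ee_rot: [0.842, 0.54, 0.0, 0.0]
ft_force: [1.3, 1.8, -0.4]
grip_width: 0.473
grasp_force: 0.0
```

arm_command --plan '[{"dp": [10, 0, 0], "spin": 0}, {"dp": [15, 0, 0], "spin": 0}, {"dp": [0, 0, -40], "spin": 0}, {"dp": [0, 0, -40], "spin": 0}, {"dp": [0, 0, -30], "spin": 0}]'

```text
clock: 22.6
position: [0.5299, 0.0734, 0.3619]
ee_rot: [0.841, 0.54, 0.0, 0.0]
ft_force: [-0.1, -0.8, -0.6]
grip_width: 0.477
grasp_force: 0.0
```

arm_command --plan '[{"dp": [40, -30, 0], "spin": 0}, {"dp": [40, -30, 0], "spin": 0}, {"dp": [0, 0, 0], "spin": 0}, {"dp": [0, 0, 0], "spin": 0}]' --grip 1

```text
clock: 23.0
position: [0.508, 0.172, 0.3597]
ee_rot: [0.841, 0.541, -0.0, 0.0]
ft_force: [1.0, -0.9, -0.1]
grip_width: 0.0
grasp_force: 0.0
```

```bash
python3 - <<'E'
from h import *
show()
b=viewer.camera('side');cv2.imwrite('pics/s10.png',b);a=viewer.camera('top');cv2.imwrite('pics/t10.png',a)
for n in('upper_bin','lower_bin','black_block','bolt_knob'):
  for c in('side','top'):print(n,c,[(np.round(d['position'],3),round(d['score'],2)) for d in finder.find_in(c,n)[:2]])
b0=cv2.imread('pics/side0.png')
def corners(g,m0,m1,m2,m3):
  g=cv2.cvtColor(g,cv2.COLOR_BGR2GRAY);m=np.zeros_like(g);m[m0:m1,m2:m3]=255
  return cv2.goodFeaturesToTrack(cv2.GaussianBlur(g,(0,0),.7),20,.05,4,mask=m)[:,0].round(0).tolist()
print(corners(b,155,260,285,370))
for n,P in [('upper',[[x,y,118] for x in(91,183) for y in(-49,49)]),('lower',[[187,-50,62],[187,50,62],[187,-50,0],[187,50,0]]),('knob',[[81,-80,133],[81,-74,133],[81,-50,133]])]:
  print(n,proj('side',w(ST,P)).round(1).tolist(),proj('top',w(ST,P)).round(1).tolist())
E
```

```text
t 23.0 p [0.508  0.172  0.3597] q [ 8.408e-01  5.413e-01 -1.000e-04  1.000e-04] F [ 1.  -0.9 -0.1] g 0.0
upper_bin side [(array([ 0.487, -0.008,  0.098]), 0.66)]
upper_bin top [(array([ 0.499, -0.014,  0.076]), 0.6)]
lower_bin side [(array([ 0.495, -0.039,  0.038]), 0.89)]
lower_bin top [(array([ 0.455, -0.031,  0.047]), 0.68)]
black_block side [(array([ 0.503, -0.012,  0.13 ]), 0.68)]
black_block top []
bolt_knob side []
bolt_knob top []
[[310.0, 183.0], [354.0, 199.0], [338.0, 233.0], [352.0, 188.0], [335.0, 245.0], [344.0, 223.0], [329.0, 171.0], [339.0, 225.0], [313.0, 180.0], [343.0, 234.0], [295.0, 212.0], [303.0, 202.0], [360.0, 187.0], [363.0, 181.0], [286.0, 169.0], [333.0, 166.0], [315.0, 247.0], [347.0, 227.0], [305.0, 197.0], [340.0, 249.0]]
upper [[324.6, 169.2], [353.9, 183.8], [308.3, 192.2], [338.2, 207.7]] [[281.9, 178.7], [296.1, 147.6], [312.3, 191.6], [326.2, 160.1]]
lower [[307.5, 202.8], [336.9, 218.3], [307.7, 212.9], [336.1, 228.0]] [[313.6, 196.4], [327.2, 165.4], [313.7, 200.3], [326.8, 170.5]]
knob [[317.4, 159.4], [319.1, 160.3], [326.2, 163.8]] [[273.6, 186.2], [274.5, 184.2], [278.1, 176.4]]
```

```bash
cat > rim.py <<'E'
from h import *
def rim(img,cam,skip=()):
    g=cv2.GaussianBlur(cv2.cvtColor(img,cv2.COLOR_BGR2GRAY).astype(np.float32),(0,0),.7)
    G=np.hypot(cv2.Sobel(g,cv2.CV_32F,1,0),cv2.Sobel(g,cv2.CV_32F,0,1))
    best=[]
    u=np.linspace(-1,1,60)
    for z in range(30,64,2):
        for x in np.arange(125,146,1.5):
            for y in np.arange(-4,4.1,2):
                P=np.vstack([np.c_[x+46+0*u,y+49*u,0*u+z+64],np.c_[x+46*u,y+49+0*u,0*u+z+64],np.c_[x+46*u,y-49+0*u,0*u+z+64]])
                p=proj(cam,w(ST,P)).astype(np.float32)
                best.append((cv2.remap(G,p[:,0],p[:,1],cv2.INTER_LINEAR).mean(),z,x,y))
    best.sort(reverse=True);return [tuple(np.round(b,1).tolist()) for b in best[:6]]
E
python3 - <<'E'
from rim import *
print(rim(cv2.imread('pics/s10.png'),'side'))
print(rim(cv2.imread('pics/t10.png'),'top'))
go(ST,(81,-110),ST[2]+np.pi/2,150)
E
```

```text
[(173.3, 58.0, 134.0, -4.0), (172.3, 60.0, 134.0, -4.0), (172.2, 60.0, 135.5, -4.0), (171.8, 44.0, 126.5, 0.0), (171.6, 58.0, 132.5, -4.0), (171.4, 42.0, 125.0, 0.0)]
[(86.1, 34.0, 129.5, -2.0), (85.5, 36.0, 129.5, -2.0), (85.4, 32.0, 129.5, -2.0), (85.4, 42.0, 131.0, -4.0), (85.1, 30.0, 129.5, 0.0), (85.0, 44.0, 131.0, -4.0)]
t 23.5 p [0.5086 0.1699 0.3597] q [ 8.419e-01  5.397e-01 -0.000e+00  1.000e-04] F [-0.2  0.5 -0.9] g -0.005
target [0.4191 0.0937 0.323 ] spin -0.006 dp now [-106.7  -49.5   36.7] dp after spin [-106.3  -50.2   36.7]
tool now in frame -25.3 -59.8 tip z 186.7
```

```bash
python3 - <<'E'
from h import *
u=np.linspace(-.9,.9,60)
for cam,f in(('side','pics/s10.png'),('top','pics/t10.png')):
    g=cv2.GaussianBlur(cv2.cvtColor(cv2.imread(f),cv2.COLOR_BGR2GRAY).astype(np.float32),(0,0),.6)
    G=np.hypot(cv2.Sobel(g,cv2.CV_32F,1,0),cv2.Sobel(g,cv2.CV_32F,0,1))
    for name,z,h in(('upper front',118,48),('lower end',62,49)):
        r=[]
        for x in range(170,200):
            p=proj(cam,w(ST,np.c_[x+0*u,h*u,z+0*u])).astype(np.float32)
            r.append(round(float(cv2.remap(G,p[:,0],p[:,1],cv2.INTER_LINEAR).mean())))
        print(cam,name,'x=170..',r)
    if 1:
        r=[]
        for x in range(75,105):
            p=proj(cam,w(ST,np.c_[x+0*u,48*u,118+0*u])).astype(np.float32)
            r.append(round(float(cv2.remap(G,p[:,0],p[:,1],cv2.INTER_LINEAR).mean())))
        print(cam,'upper rear x=75..',r)
E
```

```text
side upper front x=170.. [75, 76, 81, 89, 99, 112, 127, 138, 141, 130, 108, 82, 64, 59, 64, 69, 68, 60, 48, 34, 22, 13, 9, 7, 7, 8, 10, 13, 17, 22]
side lower end x=170.. [11, 14, 18, 21, 24, 27, 30, 31, 31, 31, 34, 38, 42, 42, 39, 32, 27, 25, 26, 27, 27, 25, 22, 19, 16, 14, 13, 12, 12, 11]
side upper rear x=75.. [40, 37, 36, 34, 34, 35, 37, 39, 40, 44, 53, 68, 93, 130, 177, 229, 281, 326, 356, 365, 353, 321, 276, 225, 174, 131, 99, 78, 68, 65]
top upper front x=170.. [30, 30, 30, 34, 41, 49, 59, 67, 68, 62, 50, 39, 38, 44, 50, 51, 48, 44, 40, 36, 32, 31, 33, 40, 50, 61, 68, 68, 63, 53]
top lower end x=170.. [39, 48, 55, 56, 51, 42, 35, 35, 40, 44, 41, 35, 29, 23, 19, 16, 15, 17, 24, 35, 47, 57, 62, 59, 51, 41, 31, 23, 19, 17]
top upper rear x=75.. [82, 84, 86, 88, 90, 91, 94, 99, 104, 111, 121, 134, 149, 163, 174, 176, 167, 147, 128, 116, 112, 108, 98, 82, 64, 48, 37, 32, 31, 32]
```

With z = 54, both cameras put the upper bin at x ≈ 137, so it is stacked. Now the bolt: I go to the outside of the knob.

arm_command --plan '[{"dp": [-36, -17, 0], "spin": -0.003}, {"dp": [-36, -17, 0], "spin": -0.003}, {"dp": [-34.5, -16, 0], "spin": 0}, {"dp": [0, 0, 35], "spin": 0}, {"dp": [0, 0, 30], "spin": 0}]'

```text
clock: 24.0
position: [0.4185, 0.093, 0.2952]
ee_rot: [0.841, 0.541, 0.001, 0.003]
ft_force: [0.6, -0.7, -1.4]
grip_width: -0.002
grasp_force: 0.0
```

arm_command --plan '[{"dp": [0, 0, 9], "spin": 0}, {"dp": [0, 0, 0], "spin": 0}, {"dp": [0, 0, 0], "spin": 0}]'

```text
clock: 24.3
position: [0.4194, 0.0945, 0.2866]
ee_rot: [0.84, 0.543, 0.0, -0.0]
ft_force: [1.5, -0.4, 0.0]
grip_width: -0.003
grasp_force: 0.0
```

```bash
python3 - <<'E'
from h import *
go(ST,(81,-90),ST[2]+np.pi/2,113)
E
```

```text
t 24.3 p [0.4194 0.0945 0.2866] q [ 8.399e-01  5.427e-01  4.000e-04 -3.000e-04] F [ 1.5 -0.4  0. ] g -0.003
target [0.4373 0.0854 0.286 ] spin 0.001 dp now [-0.9 20.1  0.6] dp after spin [-0.9 20.1  0.6]
tool now in frame 80.1 -110.1 tip z 113.6
```

arm_command --plan '[{"dp": [-1, 4, 0], "spin": 0}, {"dp": [0, 4, 0], "spin": 0}, {"dp": [0, 4, 0], "spin": 0}, {"dp": [0, 4, 0], "spin": 0}, {"dp": [0, 4, 0], "spin": 0}]'

```text
clock: 24.8
position: [0.437, 0.0849, 0.2858]
ee_rot: [0.84, 0.543, -0.0, -0.0]
ft_force: [-1.2, 0.5, 1.2]
grip_width: -0.002
grasp_force: 0.8
```

arm_command --plan '[{"dp": [0, 4, 0], "spin": 0}, {"dp": [0, 4, 0], "spin": 0}, {"dp": [0, 3, 0], "spin": 0}, {"dp": [0, 0, 0], "spin": 0}]'

```text
clock: 25.2
position: [0.4471, 0.0802, 0.2856]
ee_rot: [0.84, 0.542, 0.0, -0.0]
ft_force: [-0.4, 1.0, -0.4]
grip_width: -0.003
grasp_force: 0.0
```

arm_command --plan '[{"dp": [0, 3, 0], "spin": 0}, {"dp": [0, 2, 0], "spin": 0}, {"dp": [0, 0, 0], "spin": 0}]'

```text
clock: 25.5
position: [0.4514, 0.0783, 0.2857]
ee_rot: [0.84, 0.542, 0.0, 0.0]
ft_force: [0.5, 0.5, 1.1]
grip_width: 0.002
grasp_force: 0.1
```

```bash
python3 - <<'E'
from h import *
go(ST,(81,-70),ST[2]+np.pi/2,113)
E
```

```text
t 25.5 p [0.4514 0.0783 0.2857] q [8.401e-01 5.425e-01 1.000e-04 0.000e+00] F [0.5 0.5 1.1] g 0.002
target [0.4556 0.0772 0.286 ] spin 0.0 dp now [ 0.7  4.2 -0.3] dp after spin [ 0.7  4.2 -0.3]
tool now in frame 81.7 -74.2 tip z 112.7
```

arm_command --plan '[{"dp": [0.8, 1.5, 0], "spin": 0}, {"dp": [0, 1.5, 0], "spin": 0}, {"dp": [0, 0, 0], "spin": 0}, {"dp": [0, 0, 0], "spin": 0}]'

```text
clock: 25.9
position: [0.4541, 0.0779, 0.2856]
ee_rot: [0.84, 0.543, -0.0, -0.0]
ft_force: [-4.7, 0.3, 1.3]
grip_width: 0.001
grasp_force: 2.0
```

arm_command --plan '[{"dp": [0, 1, 0], "spin": 0}, {"dp": [0, 1, 0], "spin": 0}, {"dp": [0, 0, 0], "spin": 0}, {"dp": [0, 0, 0], "spin": 0}]'

```text
clock: 26.3
position: [0.455, 0.0777, 0.2854]
ee_rot: [0.84, 0.543, -0.002, -0.001]
ft_force: [-12.9, 1.0, 7.4]
grip_width: 0.002
grasp_force: 6.4
```

arm_command --plan '[{"dp": [0, 1, 0], "spin": 0}, {"dp": [0, 1, 0], "spin": 0}, {"dp": [0, 0, 0], "spin": 0}, {"dp": [0, 0, 0], "spin": 0}]'

```text
clock: 26.7
position: [0.4559, 0.0776, 0.2853]
ee_rot: [0.84, 0.543, -0.003, -0.002]
ft_force: [-21.5, 4.2, 15.6]
grip_width: 0.001
grasp_force: 10.9
```

```bash
python3 - <<'E'
from h import *
go(ST,(81,-66),ST[2]+np.pi/2,113)
E
```

```text
t 26.7 p [0.4559 0.0776 0.2853] q [ 0.8396  0.5432 -0.0028 -0.0017] F [-21.5   4.2  15.6] g 0.001
target [0.4592 0.0756 0.286 ] spin 0.002 dp now [-0.5  3.8 -0.7] dp after spin [-0.5  3.8 -0.7]
tool now in frame 80.5 -69.8 tip z 112.3
```

The force rises steeply with the tool at y ≈ -71, which is the knob at -50 and the bolt shut. I'll retreat and check.

arm_command --plan '[{"dp": [0, -10, 0], "spin": 0}, {"dp": [0, -15, 0], "spin": 0}, {"dp": [0, 0, -40], "spin": 0}, {"dp": [0, 0, -50], "spin": 0}, {"dp": [40, -30, 0], "spin": 0}]'

```text
clock: 27.2
position: [0.4273, 0.1318, 0.381]
ee_rot: [0.842, 0.539, 0.004, 0.003]
ft_force: [1.4, 1.7, -0.3]
grip_width: -0.0
grasp_force: 0.0
```

arm_command --plan '[{"dp": [40, -10, -20], "spin": 0}, {"dp": [30, 0, -20], "spin": 0}, {"dp": [0, 0, 0], "spin": 0}, {"dp": [0, 0, 0], "spin": 0}]'

```text
clock: 27.6
position: [0.4441, 0.2035, 0.4157]
ee_rot: [0.84, 0.543, 0.001, -0.0]
ft_force: [-0.5, -0.0, -0.4]
grip_width: -0.001
grasp_force: 0.0
```

```bash
python3 - <<'E'
from rim import *
show()
b=viewer.camera('side');a=viewer.camera('top');cv2.imwrite('pics/s11.png',b);cv2.imwrite('pics/t11.png',a)
for n in('upper_bin','lower_bin','black_block','bolt_knob','sanding_block','paint_tin','tape','varnish_jar'):
  for c in('side','top'):print(n,c,[(np.round(d['position'],3).tolist(),round(d['score'],2)) for d in finder.find_in(c,n)[:1]])
d=cv2.absdiff(b,cv2.imread('pics/s10.png')).max(2)
print('bin change',d[165:235,300:360].mean(), 'knob area',d[150:168,312:334].max(1).tolist())
u=np.linspace(-.9,.9,60)
for cam,img in(('side',b),('top',a)):
    g=cv2.GaussianBlur(cv2.cvtColor(img,cv2.COLOR_BGR2GRAY).astype(np.float32),(0,0),.6)
    G=np.hypot(cv2.Sobel(g,cv2.CV_32F,1,0),cv2.Sobel(g,cv2.CV_32F,0,1))
    for x0 in(170,80):
        print(cam,x0,[round(float(cv2.remap(G,*[q.copy() for q in proj(cam,w(ST,np.c_[x+0*u,48*u,118+0*u])).astype(np.float32).T],cv2.INTER_LINEAR).mean())) for x in range(x0,x0+20)])
print(w(ST,[[81,-50,133],[81,-80,133],[137,0,0]]).round(3).tolist())
E
```

```text
t 27.6 p [0.4441 0.2035 0.4157] q [ 8.397e-01  5.430e-01  5.000e-04 -1.000e-04] F [-0.5 -0.  -0.4] g -0.001
upper_bin side [([0.486, -0.007, 0.1], 0.98)]
upper_bin top [([0.494, -0.007, 0.076], 0.61)]
lower_bin side []
lower_bin top [([0.46, -0.02, 0.047], 0.78)]
black_block side [([0.502, -0.014, 0.131], 0.6)]
black_block top [([0.457, -0.022, 0.044], 0.68)]
bolt_knob side [([0.47, 0.071, 0.119], 0.37)]
bolt_knob top []
sanding_block side [([0.24, -0.348, 0.028], 0.68)]
sanding_block top [([0.236, -0.34, 0.032], 0.68)]
paint_tin side [([0.669, 0.183, 0.072], 0.64)]
paint_tin top [([0.659, 0.199, 0.073], 0.74)]
tape side [([0.357, 0.107, 0.025], 0.63)]
tape top [([0.53, 0.101, 0.052], 0.33)]
varnish_jar side [([0.381, 0.213, 0.058], 0.97)]
varnish_jar top []
bin change 6.909761904761905 knob area [4, 3, 2, 3, 3, 3, 3, 3, 2, 41, 64, 60, 61, 103, 143, 131, 154, 168]
side 170 [135, 137, 144, 156, 172, 192, 209, 220, 215, 193, 160, 133, 129, 149, 176, 187, 176, 148, 112, 76]
side 80 [57, 62, 64, 65, 68, 72, 78, 87, 102, 126, 157, 195, 238, 281, 316, 337, 338, 319, 284, 238]
top 170 [47, 49, 54, 63, 77, 93, 107, 115, 111, 96, 80, 76, 92, 116, 129, 123, 103, 77, 55, 40]
top 80 [107, 111, 115, 118, 120, 123, 127, 133, 140, 145, 145, 137, 128, 128, 143, 163, 173, 163, 136, 100]
[[0.474, 0.069, 0.133], [0.446, 0.081, 0.133], [0.496, -0.003, 0.0]]
```

The knob now reads as shut, the upper bin is in place at stacked height, and the bystanders haven't moved. Handing in.

```bash
python3 -c "
from workcell import manip
print(manip.hand_in())"
```

```text
the job is handed in; nothing more can be done
None
```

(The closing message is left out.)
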